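Hang a front-heavy thread caddy on a rack bar against its sprung stop

TASK

Pick up the blue caddy with its spool of thread, set its hook down over the rack's upper bar well to the right of the red sprung flange, and slide it gently to the left along the bar until it stands pressed against the flange. Then let it go slowly, without a drop or a swing, so that it hangs level and still with its hook fully down on the bar, its heels by the lower bar, the flange kept a little pressed in and the spool still in its place. Never push hard, and leave the tube rack, the pen and the black cap alone.

Things in the scene. Friction and masses are not known exactly. Their poses are not given: they have to be found in the camera images.
- caddy: Blue metal caddy, 0.2-0.5 kg, loose, upright on the table. Origin: underside, mid of the 4 mm thick, 80 mm wide upright back plate (x -2 to +2 mm); x to its back, y to its left, z up. A tray 110 mm wide, 30 mm high lies before the plate (x -2 to -74 mm): it is front-heavy. Two rubber heels behind the plate at z = 20 mm (6 mm radius) stand out to x = +4.5 mm.
- caddy_slot (a point): Top of the caddy's hook slot: 11 mm behind (x) and 100 mm above the caddy's origin, on the underside of the 6 mm strap that joins plate and lip. Hook 80 mm wide (y -40 to +40 mm). The slot is 18 mm wide (x +2 to +20 mm of the caddy), open downwards; the lip behind it (x 20-24 mm) comes down to z = 84 mm.
- caddy_tab (a point): Centre of the caddy's black grip tab, which stands on the strap: 10 mm thick (x), 34 mm wide (y), 46 mm high (z 106-152 mm of the caddy). This point: x = +3, y = 0, z = 129 mm of the caddy. Pinch from above across its thickness, firmly (about 70 N), for the load hangs forward.
- spool: White thread spool with black ends, 45 mm across, 61 mm high, standing loose in the left half of the caddy's tray, at x = -38, y = +25 mm of the caddy, on the tray floor 4 mm above its underside. Origin: centre of its underside.
- rack: Fixed rack. Origin: on the table below the middle of its bars; x to its back, y to its left along the bars, z up. Posts (20 x 14 mm, 175 mm high) on feet 100 mm long (x) stand at y = -180 and +180 mm. The caddy hangs with its tray in front, its axes along the rack's; fully down its origin is at z = 66 mm, and 10.5-14 mm before the bars' axis (best 12.5), or heels or lip foul the bars.
- rack_bar (a point): Middle of the upper bar's axis (12 mm diameter, along the rack's y): z = 160 mm above the rack's origin, so its top is at 166 mm. Its part right of y = 0 is always free up to the right post; a caddy set down with its middle at y = -60 mm of the rack is clear of flange and post.
- rack_low_bar (a point): Middle of the lower bar's axis (12 mm diameter), straight below the upper one at z = 86 mm; the caddy's heels lean on its front.
- stop: Sprung stop on the bar: a black clamp at the left post (y = +160 mm, thumbscrew up to z = 196 mm; this origin is the rack's own), a tube round the bar pointing right, at its end a red flange, 26 mm across. Its reach is set by hand, unmeasured: the flange's right face is at y = +55 to +125 mm; find it by feel or sight. It yields by 0.6 N/mm for 12 mm, then is solid; the hook's left side meets it.
- tube_rack: Black rack of orange-capped tubes, 62 x 98 x 79 mm, a bystander, to be left alone. Origin: centre of its underside.
- marker_pen: White pen with a red cap, 135 mm long, a bystander, to be left alone. Origin: centre of its underside.
- black_cap: Black cap, 34 mm across, 22 mm high, a bystander, to be left alone. Origin: centre of its underside.
Things that resemble listed ones, but are neither listed nor needed, are in the scene too. What is shaped like the spool but turquoise is not meant. There is more than one size of the caddy; the job needs the smaller.

How it is judged:
By the outcome, as a careful person would: the job done as asked, in the order asked, and still so for the second after the job is handed in, with the robot touching nothing.
It also fails if it takes over 72 s, if anything falls off the work surface, if the arm or the gripper's body presses on something with over 40 N, if the wrist force passes 120 N, or if a joint passes its speed limit or range.

ROBOT

A 6-joint arm with a two-finger parallel gripper is mounted at the origin on the work surface; the furniture and walls round the work are solid. World frame = base frame: x ahead of the robot, y to its left, z up, the work surface at z = 0. Lengths are in m, angles in rad, forces in N, time in s.
With the tool pointing down it reaches from about 0.3 to 0.75 m from the base axis. Payload 8.5 kg.
Tool frame: the origin (TCP) lies at the very end of the fingers, on their centre line; the grasp point (between the pads) lies pinch_z behind it (pinch_z is the distance from the TCP to the grasp point, in m); z points along the fingers, y is the line along which they close (so a half turn about z gives the same grasp; the last joint's range is limited). The gripper opens to 85 mm and grips with 20 to 120 N. Pads are 22 mm wide; open, the fingers measure 114 mm over their backs; the gripper's body (76 mm by 85 mm) begins 54 mm behind the grasp point. The pads swing forward as they close: fully open they stand 13 mm farther back than shut.
Start: joints at [1.121, 0.381, 1.297, -0, 1.464, -0.215], TCP at [0.128, 0.535, 0.2] pointing down, gripper open.
Joint ranges: [-3.11, 3.11], [-0.89, 2.33], [0.22, 2.48], [-1.42, 4.56], [0.17, 2.85], [-2.88, 2.88]. Speed limits (rad/s): [2.39, 2.39, 3.14, 3.14, 3.14, 3.14].

INTERFACE

Orientations are given as [roll, pitch, yaw] about the fixed x, y, z axes, in that order (R = Rz(yaw) Ry(pitch) Rx(roll)).
In Python, from station import * gives the robot as it stands.
- The arm moves only by the tool step_arm, never from a script. Its argument "steps" is a list of rows, each an object with "linear": the shift along the tool's x, y, z scaled (see below), a list of three; "turn": the turn about the tool's z scaled (see below). A call has 1 to 10 rows; each row is the pose to reach, as a shift and turn from the pose commanded when the call began, along the tool's axes at that moment, turning the shorter way round; what a row does not reach only later rows make up. The controller multiplies each number of a shift by 400 mm and each number of a turn by pi rad. A row lasts 1/10 s, in which the tool goes at most 50 mm and 8.59 degrees, less where a joint would pass 70% of its speed; a pose out of reach is approached as far as the arm can. A call with a number of a shift or a turn outside -1 to 1 is refused whole. A call with a gripper value outside its range is refused whole. "gripper" is the opening, from 0 (shut) to 1 (fully open), set as the call begins (left out, the last holds). The fingers move at their own pace and stop on an object; "grip_force" is the grip in N (left out, the last holds). Time passes only in rows, so rows that repeat a pose let the fingers close. It gives the time, the measured TCP pose, the force, the opening and the grip force at its end, in the units of the state.
- get_state(): the state, without advancing time (a new reading comes with each control period).
- camera(name): name is "scene" or "top" or "wrist"; returns the picture (384x512x3 uint8, blue, green, red); there is no depth.
- camera_info(name): a dict with "fx", "fy", "cx", "cy" (pixels), "position" and "rotation" of the camera in the world; the wrist camera has in their place "mount" (4x4, takes a point from camera to tool coordinates, whose origin is the TCP and whose axes are the flange's). Camera axes: x right, y up, looking along -z (the intrinsics and any distortion apply to the point x, -y, -z); pixel columns grow to the right and rows downward; lengths in m; the calibration is good to about 2 mm. A picture is of the moment at which its call begins: read the wrist's pose just before it. camera_info takes no time and is no camera call.
- sign_off(): hands the job in; it is judged then, once.
Trained networks look in the newest picture that a camera, given by its name, has taken for a name from the list of things; names that differ only in an ending like _2 or _b are one class to them, and where a whole thing is asked for, a point or a joint stands for the part that bears it (a point fixed in the world has none). Each returns a list of dicts, best first, with "p" (0 to 1); they miss things now and then, are a little off and sometimes report something else, mostly with a low value. They report only what shows in the picture. A call takes as long as a camera call. They do not tell look-alikes from the thing itself.
- trace(camera, label): "pixels" (384x512 bool, what is visible of it) and "location" ([column, row] in pixels, amid what is visible of it).
- place_of(camera, label): "location" ([column, row] in pixels: a listed point, or the origin of a listed thing).
The state is a dict: "t": time; "joints": joint angles; "qd": joint speeds; "effort": joint torques, N m; "eef_pos": TCP position; "tool_rot": TCP orientation; "wrist_force": force on the tool from outside, world axes, zero at the start; "ft_torque": the same for the moment, N m; "width": finger opening in m; "grip_force": force on a finger pad.
Only numpy, scipy, OpenCV 4.12 (cv2) and the standard library are available. Lean on these libraries where they do the work, as an engineer would, in place of code of your own. Each camera call takes 0.05 s, during which the arm holds its last target. There are 200 camera calls.

## Working session

There is one attempt and no reset: what is moved stays moved. The work goes in short steps, Python scripts to look and compute and a tool call to move; the robot and the scene stay as the last step left them, time stands still between calls to the robot, and variables do not carry over. Pictures are saved under pics/ and viewed, at most 10 in all, crops included, and the job is handed in when it is done.

Besides the shell and the picture viewer there is one more tool, called after "Call:" in YAML: its name, and indented under it one key for each argument. step_arm: Moves the arm, as the interface text tells. Its arguments: {"type":"object","properties":{"steps":{"type":"array","items":{"type":"object","properties":{"linear":{"type":"array","items":{"type":"number"}},"turn":{"type":"number"}}}},"gripper":{"type":"number"},"grip_force":{"type":"number"}},"required":["steps"]}

```bash
ls; mkdir -p pics; cat > h.py <<'E'
from station import *
import numpy as np, cv2
from scipy.spatial.transform import Rotation as R
def cam(n):
    i=camera_info(n)
    if 'mount' in i:
        s=get_state(); T=np.eye(4); T[:3,:3]=R.from_euler('xyz',s['tool_rot']).as_matrix(); T[:3,3]=s['eef_pos']
        M=T@np.array(i['mount']); return i,M[:3,3],M[:3,:3]
    return i,np.array(i['position']),np.array(i['rotation'])
def ray(c,px):
    i,p,r=c
    K=np.array([[i['fx'],0,i['cx']],[0,i['fy'],i['cy']],[0,0,1.]])
    d=i.get('distortion'); 
    u=cv2.undistortPoints(np.array([[px]],float),K,None if d is None else np.array(d,float))[0,0]
    return p,r@np.array([u[0],-u[1],-1.])
def atz(c,px,z):
    p,d=ray(c,px); return p+d*(z-p[2])/d[2]
def proj(c,X):
    i,p,r=c; v=r.T@(np.array(X)-p); return np.array([i['cx']+i['fx']*v[0]/-v[2], i['cy']-i['fy']*v[1]/-v[2]])
E
python3 - <<'E'
from h import *
print(get_state())
H={'caddy':0,'caddy_slot':.1,'caddy_tab':.129,'spool':.004,'rack':0,'rack_bar':.16,'rack_low_bar':.086,'tube_rack':0,'marker_pen':0,'black_cap':0}
for n in ['top','scene']:
    im=camera(n); cv2.imwrite(f'pics/{n}0.png',im); c=cam(n); print(n,c[0])
    for l,z in H.items():
        for o in place_of(n,l): print(l,round(o['p'],2),np.round(o['location']),np.round(atz(c,o['location'],z),3))
a=cv2.imread('pics/top0.png');b=cv2.imread('pics/scene0.png')
E
```

```text
pics
{'t': 0.0, 'joints': array([ 1.12067676e+00,  3.81226393e-01,  1.29826920e+00, -1.45024999e-05,
        1.46359771e+00, -2.15324187e-01]), 'qd': array([ 0.00202761, -0.00182543, -0.0005518 ,  0.00165799,  0.00082423,
       -0.00107246]), 'effort': array([ 3.88550652e-04, -4.48469639e+01, -2.31278104e+01, -1.54500617e-04,
        4.85388460e-03,  4.04748482e-05]), 'eef_pos': array([0.1278218 , 0.5345904 , 0.19889265]), 'tool_rot': array([-3.14012358e+00, -3.06550077e-04,  2.90679861e+00]), 'wrist_force': array([ 0.03360474, -0.08559131,  0.38196849]), 'ft_torque': array([-0.04172953, -0.0086976 ,  0.01935526]), 'grip_force': 0.0, 'width': 0.08531987367118013}
top {'fx': 361.7322510474084, 'fy': 361.7322510474084, 'cx': 256.4499913426488, 'cy': 189.3560401605198, 'position': array([0.4332856 , 0.13744055, 1.07915912]), 'rotation': array([ 0.06030837,  0.02350852, -1.57393099])}Traceback (most recent call last):
  File "<stdin>", line 7, in <module>
  File "h.py", line 17, in atz
    p,d=ray(c,px); return p+d*(z-p[2])/d[2]
                                       ~^^^
IndexError: invalid index to scalar variable.
```

View pics/top0.png

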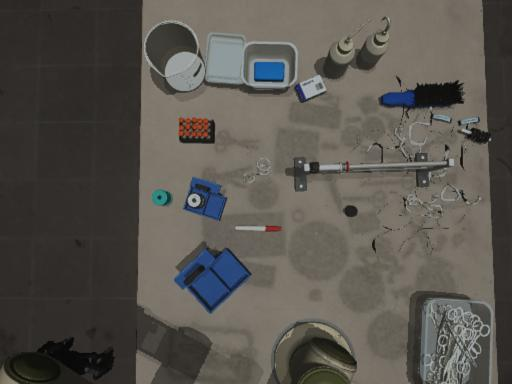

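```bash
sed -i "s/np.array(i\['rotation'\])$/R.from_euler('xyz',i['rotation']).as_matrix() if np.size(i['rotation'])==3 else np.array(i['rotation'])/" h.py
python3 - <<'E'
from h import *
H={'caddy':0,'caddy_slot':.1,'caddy_tab':.129,'spool':.004,'rack':0,'rack_bar':.16,'rack_low_bar':.086,'tube_rack':0,'marker_pen':0,'black_cap':0}
for n in ['top','scene']:
    im=camera(n); cv2.imwrite(f'pics/{n}0.png',im); c=cam(n); print(n,c[0])
    for l,z in H.items():
        for o in place_of(n,l): print(l,round(o['p'],2),np.round(o['location']),np.round(atz(c,o['location'],z),3))
b=cv2.imread('pics/top0.png')
cv2.imwrite('pics/crop.png',np.hstack([cv2.resize(b[150:320,150:280],(390,510),interpolation=2),cv2.resize(b[140:225,280:470],(400,510)[:1]+(179,),interpolation=2) if 0 else cv2.copyMakeBorder(cv2.resize(b[140:225,280:470],(400,179),interpolation=2),0,331,0,0,0)]))
E
```

```text
top {'fx': 361.7322510474084, 'fy': 361.7322510474084, 'cx': 256.4499913426488, 'cy': 189.3560401605198, 'position': array([0.4332856 , 0.13744055, 1.07915912]), 'rotation': array([ 0.06030837,  0.02350852, -1.57393099])}
caddy 0.7 [210. 189.] [0.501 0.301 0.   ]
caddy 0.58 [207. 268.] [0.267 0.311 0.   ]
caddy_slot 0.97 [195. 268.] [0.281 0.327 0.1  ]
caddy_slot 0.75 [209. 186.] [0.502 0.29  0.1  ]
caddy_slot 0.56 [357. 211.] [ 0.434 -0.109  0.1  ]
caddy_tab 0.94 [202. 188.] [0.496 0.303 0.129]
caddy_tab 0.61 [192. 272.] [0.276 0.33  0.129]
spool 0.82 [166. 199.] [0.471 0.433 0.004]
spool 0.72 [198. 199.] [0.469 0.336 0.004]
spool 0.3 [379. 166.] [ 0.566 -0.2    0.004]
rack 0.65 [361. 171.] [ 0.552 -0.15   0.   ]
rack_bar 0.59 [376. 166.] [ 0.548 -0.145  0.16 ]
rack_low_bar 0.84 [365. 166.] [ 0.555 -0.137  0.086]
tube_rack 0.82 [197. 135.] [0.666 0.342 0.   ]
marker_pen 0.79 [258. 227.] [0.386 0.159 0.   ]
black_cap 0.49 [352. 212.] [ 0.432 -0.122  0.   ]
scene {'fx': 404.13680988521173, 'fy': 404.13680988521173, 'cx': 253.66663168911987, 'cy': 191.25719306195418, 'position': array([-0.26822176, -0.52442556,  0.63024823]), 'rotation': array([ 1.1010978 , -0.0033985 , -0.82419608])}
caddy 0.83 [224. 207.] [0.498 0.31  0.   ]
caddy 0.83 [170. 233.] [0.287 0.314 0.   ]
caddy_slot 0.84 [166. 189.] [0.336 0.383 0.1  ]
caddy_slot 0.81 [226. 180.] [0.5   0.298 0.1  ]
caddy_tab 0.94 [224. 168.] [0.51  0.318 0.129]
caddy_tab 0.75 [165. 176.] [0.35  0.401 0.129]
spool 0.57 [189. 199.] [0.45  0.427 0.004]
spool 0.55 [209. 207.] [0.461 0.341 0.004]
rack_bar 0.9 [372. 205.] [ 0.556 -0.153  0.16 ]
rack_low_bar 0.91 [363. 232.] [ 0.541 -0.149  0.086]
tube_rack 0.76 [258. 184.] [0.694 0.345 0.   ]
marker_pen 0.66 [234. 243.] [0.376 0.142 0.   ]
black_cap 0.75 [325. 273.] [ 0.438 -0.113  0.   ]
```

View pics/crop.png

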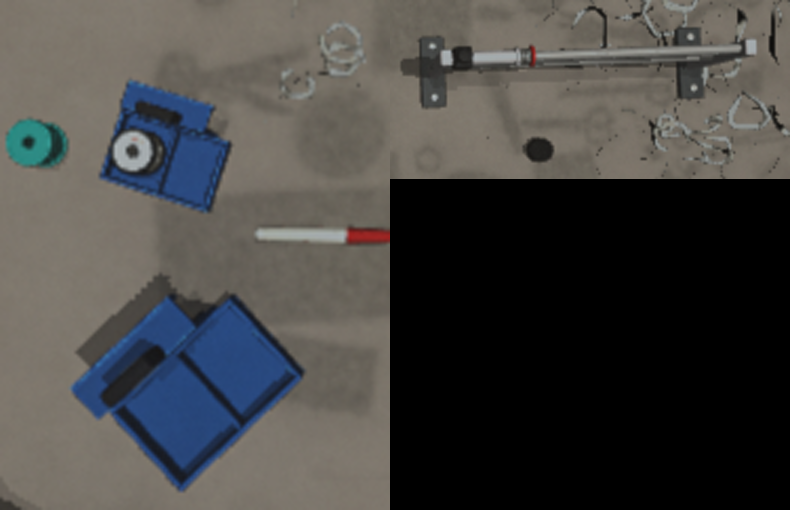

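View pics/scene0.png

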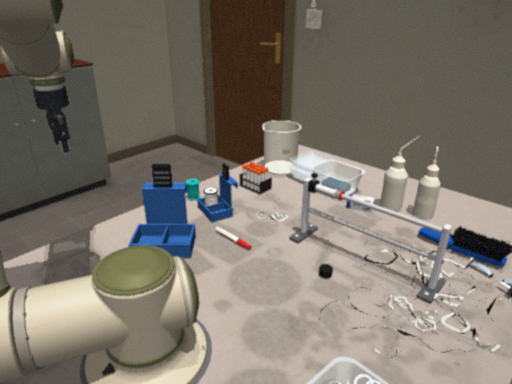

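Small caddy (with white spool) is at about (206,198) in the top view. The big empty caddy at (213,278) and the turquoise spool at (162,198) are look-alikes. The 3x crop confirms this: white spool in the left half of the smaller caddy, yaw about -17°. The flange shows at about (348,167) and the posts at columns 300 and 422.

```bash
python3 - <<'E'
import station; print([n for n in dir(station) if n[0]!='_'])
from h import *
print(getattr(station,'pinch_z',None)); print(camera_info('wrist'))
c=cam('top')
for px in [(308,167),(451,162),(348,167)]: print(atz(c,px,.16))
E
```

```text
['PlanningError', 'camera', 'camera_info', 'get_state', 'pinch_z', 'place_of', 'sign_off', 'trace']
0.0187
{'fx': 279.7219921282425, 'fy': 279.7219921282425, 'cx': 259.44063896378384, 'cy': 195.41297124847796, 'mount': array([[-3.55029051e-04,  9.53755872e-01,  3.00582120e-01,
         7.56233468e-02],
       [ 9.99999842e-01,  2.07805218e-04,  5.21766059e-04,
        -3.81160228e-06],
       [ 4.35174910e-04,  3.00582258e-01, -9.53755795e-01,
        -1.73636180e-01],
       [ 0.00000000e+00,  0.00000000e+00,  0.00000000e+00,
         1.00000000e+00]])}
[0.54532107 0.0273523  0.16      ]
[ 0.55585322 -0.33287555  0.16      ]
[ 0.54471141 -0.07395937  0.16      ]
```

Call:
step_arm:
  steps:
    - {"linear": [0, 0, -0.1], "turn": 0.04}
    - {"linear": [0, 0, -0.22], "turn": 0.09}
    - {"linear": [0, 0, -0.35], "turn": 0.13}
    - {"linear": [-0.1, -0.1, -0.45], "turn": 0.18}
    - {"linear": [-0.2, -0.2, -0.5], "turn": 0.22}
    - {"linear": [-0.3, -0.3, -0.5], "turn": 0.27}
    - {"linear": [-0.4, -0.4, -0.5], "turn": 0.31}
    - {"linear": [-0.5, -0.5, -0.5], "turn": 0.36}
    - {"linear": [-0.6, -0.6, -0.5], "turn": 0.4}
    - {"linear": [-0.7, -0.7, -0.5], "turn": 0.4256}

```text
t: 2.2
eef_pos: [0.3037, 0.2473, 0.3995]
tool_rot: [3.141, -0.0, 1.565]
wrist_force: [1.5, 1.1, 1.1]
width: 0.0855
grip_force: 0.0
```

Call:
step_arm:
  steps:
    - {"linear": [-0.1, 0.06, 0]}
    - {"linear": [-0.2, 0.12, 0]}
    - {"linear": [-0.3, 0.18, 0]}
    - {"linear": [-0.4, 0.25, 0]}
    - {"linear": [-0.5, 0.32, 0]}
    - {"linear": [-0.6, 0.38, 0]}
    - {"linear": [-0.7, 0.45, 0]}
    - {"linear": [-0.8, 0.51, 0]}
    - {"linear": [-0.86, 0.56, 0]}
    - {"linear": [-0.86, 0.56, 0]}

```text
invalid input at $.steps[0]: expected keys linear, turn
```

```bash
python3 - <<'E'
from h import *
s=get_state();print(s['eef_pos'],s['tool_rot'],s['qd'].max())
c=cam('wrist');im=camera('wrist'); cv2.imwrite('pics/w1.png',im)
for l,z in {'rack':0,'rack_bar':.16,'rack_low_bar':.086,'stop':0.}.items():
    for o in place_of('wrist',l): print(l,round(o['p'],2),np.round(o['location']),np.round(atz(c,o['location'],z),4))
np.save('c1.npy',np.r_[c[1],c[2].ravel()])
E
```

```text
[0.30374618 0.24734565 0.39948115] [ 3.14078796e+00 -3.42457690e-04  1.56537344e+00] 0.1829682104588328
rack 0.28 [346. 101.] [0.4746 0.3338 0.    ]
```

View pics/w1.png

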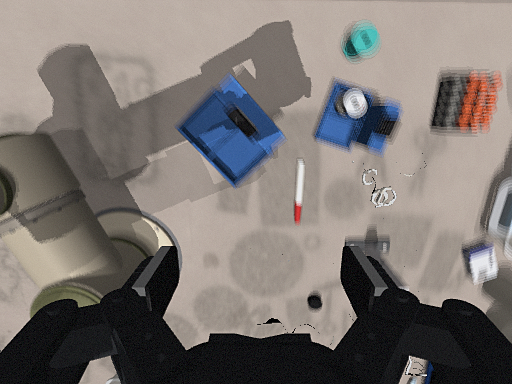

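Call:
step_arm:
  steps:
    - {"linear": [-0.11, 0.06, 0], "turn": 0}
    - {"linear": [-0.22, 0.12, 0], "turn": 0}
    - {"linear": [-0.33, 0.18, -0.05], "turn": 0}
    - {"linear": [-0.44, 0.25, -0.1], "turn": 0}
    - {"linear": [-0.55, 0.32, -0.12], "turn": 0}
    - {"linear": [-0.66, 0.38, -0.12], "turn": 0}
    - {"linear": [-0.77, 0.45, -0.12], "turn": 0}
    - {"linear": [-0.88, 0.51, -0.12], "turn": 0}
    - {"linear": [-1, 0.55, -0.12], "turn": 0}
    - {"linear": [-1, 0.55, -0.12], "turn": 0}

```text
t: 3.45
eef_pos: [0.525, -0.1529, 0.4448]
tool_rot: [-3.138, -0.002, 1.57]
wrist_force: [-0.1, 0.3, -1.4]
width: 0.0854
grip_force: 0.0
```

Call:
step_arm:
  steps:
    - {"linear": [0, 0, 0], "turn": 0}
    - {"linear": [0, 0, 0], "turn": 0}
    - {"linear": [0, 0, 0], "turn": 0}
    - {"linear": [0, 0, 0], "turn": 0}

```text
t: 3.85
eef_pos: [0.5227, -0.1494, 0.4481]
tool_rot: [3.14, 0.001, 1.572]
wrist_force: [0.0, 0.3, -1.3]
width: 0.0856
grip_force: 0.0
```

```bash
python3 - <<'E'
from h import *
s=get_state();print(s['eef_pos'],s['tool_rot'],s['qd'].max())
c=cam('wrist');im=camera('wrist'); cv2.imwrite('pics/w2.png',im)
for l,z in {'rack':0,'rack_bar':.16,'rack_low_bar':.086,'stop':0.}.items():
    for o in place_of('wrist',l): print(l,round(o['p'],2),np.round(o['location']),np.round(atz(c,o['location'],z),4))
np.save('c1.npy',np.r_[c[1],c[2].ravel()])
hsv=cv2.cvtColor(im,cv2.COLOR_BGR2HSV); m=((hsv[...,0]<8)|(hsv[...,0]>172))&(hsv[...,1]>130)&(hsv[...,2]>50)
n,_,st,ce=cv2.connectedComponentsWithStats(m.astype(np.uint8)); print([(st[i],ce[i],atz(c,ce[i],.16)) for i in range(1,n) if st[i][4]>8])
E
```

```text
[ 0.52267875 -0.14937509  0.44814203] [3.14015898e+00 6.87640873e-04 1.57198926e+00] 0.0036568898483026547
rack 0.68 [272. 145.] [ 0.5532 -0.1524  0.    ]
rack_bar 0.62 [273. 154.] [ 0.5464 -0.1462  0.16  ]
rack_bar 0.6 [274. 148.] [ 0.5476 -0.1368  0.16  ]
rack_low_bar 0.8 [272. 148.] [ 0.5478 -0.1471  0.086 ]
[(array([182,   0,   8,  18, 130], dtype=int32), array([185.86153846,   8.1       ]), array([0.41904065, 0.06184718, 0.16      ])), (array([268, 106,  16,   3,  40], dtype=int32), array([274.575, 106.825]), array([ 0.54805744, -0.07246356,  0.16      ]))]
```

View pics/w2.png

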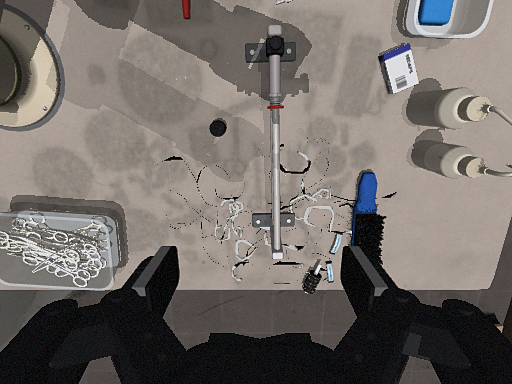

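The wrist picture shows the upper bar from about (274,40) to (278,255), the red flange at (274,107) and the clamp at (275,44). The black cap at (218,128) is clear. Next I'll fit the bar.

```bash
python3 - <<'E'
from h import *
im=cv2.imread('pics/w2.png').astype(int); a=np.load('c1.npy'); c=(camera_info('wrist'),a[:3],a[3:].reshape(3,3))
P=[]
for r in range(120,206,6):
    g=im[r-1:r+2,262:294].sum(2).mean(0); d=np.diff(g); 
    L=np.argmax(d[:16]); Rr=12+np.argmin(d[12:]); 
    if r%24==0: print(r,g.astype(int)//3)
    P.append(atz(c,(262+(L+Rr)/2+.5,r),.16)); print(r,262+L+.5,262+Rr+.5,np.round(P[-1],4))
for r in (240,): print(np.round(atz(c,(277,r),.16),4))
print(im[100:114,274])
for v in (255,): 
  print([ (r,np.round(atz(c,(277,r),.175),4)) for r in (30,44,250,258)])
E
```

```text
120 [161 156 138 138 140 139 141 143 106 149  80 104 117 111 132 109  93 109
 168 162 157 159 160 158 161 163 163 161 161 161 160 159]
120 270.5 276.5 [ 0.5467 -0.0925  0.16  ]
126 272.5 276.5 [ 0.5484 -0.1018  0.16  ]
132 274.5 276.5 [ 0.5502 -0.1112  0.16  ]
138 270.5 276.5 [ 0.5471 -0.1208  0.16  ]
144 [142 142 138 138 139 139 141 139 112 133  94 135 159 215 223 173 153 127
 111  59  62  62 171 158 154 151 151 152 155 156 157 156]
144 274.5 280.5 [ 0.5538 -0.1304  0.16  ]
150 272.5 276.5 [ 0.5491 -0.1402  0.16  ]
156 262.5 276.5 [ 0.541  -0.1502  0.16  ]
162 273.5 276.5 [ 0.5503 -0.1602  0.16  ]
168 [152 159 134 136 138 139 142 142 144 112 120 124 164 192 211 154 139 140
  15   0   9  66 125 158 176 148 149 143 135 131 133 137]
168 273.5 279.5 [ 0.553  -0.1704  0.16  ]
174 269.5 276.5 [ 0.5473 -0.1807  0.16  ]
180 273.5 276.5 [ 0.5508 -0.1912  0.16  ]
186 271.5 276.5 [ 0.5493 -0.2018  0.16  ]
192 [152 152 156 129 134 136 136 140 141  97 138 104 160 183 224 189 164 126
 147 146 147 148 148 150 147 142 139 139 138 138 135 137]
192 273.5 278.5 [ 0.5529 -0.2125  0.16  ]
198 273.5 290.5 [ 0.5635 -0.2234  0.16  ]
204 271.5 279.5 [ 0.5525 -0.2344  0.16  ]
[ 0.5564 -0.3039  0.16  ]
[[136 138 142]
 [108 111 113]
 [115 116 120]
 [ 69  67  68]
 [115 117 115]
 [ 74  74  69]
 [ 20  21 143]
 [ 28  31 144]
 [ 46  49 105]
 [129 130 125]
 [122 124 125]
 [118 117 122]
 [116 118 121]
 [113 118 121]]
[(30, array([0.5489, 0.0309, 0.175 ])), (44, array([0.5493, 0.0132, 0.175 ])), (250, array([ 0.5558, -0.3161,  0.175 ])), (258, array([ 0.5561, -0.3322,  0.175 ]))]
```

Call:
step_arm:
  steps:
    - {"linear": [-0.05, 0.02, 0.1], "turn": 0}
    - {"linear": [-0.1, 0.04, 0.2], "turn": 0}
    - {"linear": [-0.14, 0.06, 0.28], "turn": -0.007}
    - {"linear": [-0.165, 0.065, 0.34], "turn": -0.007}
    - {"linear": [-0.165, 0.065, 0.37], "turn": -0.007}
    - {"linear": [-0.165, 0.065, 0.37], "turn": -0.007}
    - {"linear": [-0.165, 0.065, 0.37], "turn": -0.007}

```text
t: 4.8
eef_pos: [0.549, -0.2171, 0.3]
tool_rot: [3.141, 0.0, 1.592]
wrist_force: [0.1, -0.1, 0.3]
width: 0.0853
grip_force: 0.0
```

```bash
python3 - <<'E'
from h import *
s=get_state();print(s['eef_pos'],s['tool_rot'],s['qd'].max(),s['wrist_force'])
c=cam('wrist');im=camera('wrist'); cv2.imwrite('pics/w3.png',im)
np.save('c2.npy',np.r_[c[1],c[2].ravel()])
cv2.imwrite('pics/w3c.png',cv2.resize(im[0:250,180:340],None,fx=3,fy=2.4,interpolation=0))
p0=np.array([.5525,-.15,.16]);
for y in (-.1,-.2,-.3): print(proj(c,(.549,y,.16)))
E
```

```text
[ 0.5489777  -0.21707647  0.29998001] [3.14085894e+00 4.27009596e-04 1.59180366e+00] 0.002002584912869097 [ 0.07750407 -0.08492379  0.28458194]
[260.59063377  65.66266651]
[258.65873099 162.13086885]
[257.06196032 241.86448616]
```

View pics/w3c.png

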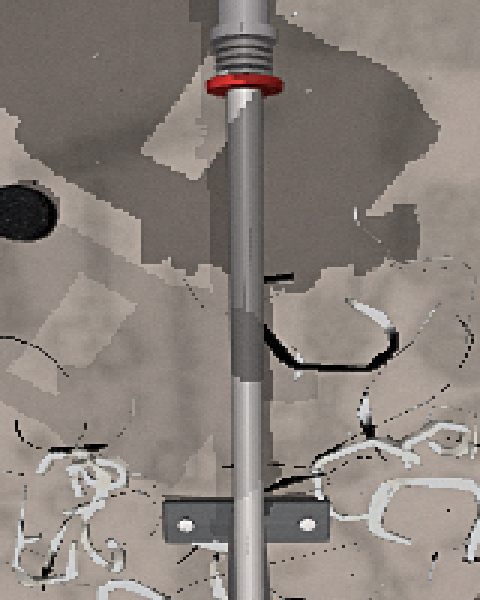

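```bash
python3 - <<'E'
from h import *
a=np.load('c2.npy'); c=(camera_info('wrist'),a[:3],a[3:].reshape(3,3))
A=atz(c,(262.0,41.7),.16);B=atz(c,(263.2,245.5),.16); print(A,B)
d=A-B; yaw=np.arctan2(-d[0],d[1]); print('yaw',yaw)
F=atz(c,(245/3+180,37),.16); print('flange',F, atz(c,(245/3+180,41),.16))
# right foot centre (left foot hole centre): crop row 520 ->216.7
print('foot', atz(c,(246/3+180,520/2.4),.008))
a=np.load('c1.npy'); c=(camera_info('wrist'),a[:3],a[3:].reshape(3,3))
print('feet w2',atz(c,(270.5,52.5),.008),atz(c,(273.5,220.5),.008))
A2=atz(c,(275.3,120),.16);B2=atz(c,(276,192),.16);print(A2,B2)
E
```

```text
[ 0.54993096 -0.0780179   0.16      ] [ 0.55673754 -0.30485869  0.16      ]
yaw 0.029997000203674257
flange [ 0.54950056 -0.07383737  0.16      ] [ 0.54958266 -0.07739879  0.16      ]
foot [ 0.55724956 -0.32725556  0.008     ]
feet w2 [0.54632938 0.03023778 0.008     ] [ 0.55801717 -0.32902067  0.008     ]
[ 0.54955774 -0.09250036  0.16      ] [ 0.55291634 -0.21250231  0.16      ]
```

Call:
step_arm:
  steps:
    - {"linear": [0.1, -0.01, -0.03], "turn": 0}
    - {"linear": [0.22, -0.02, -0.05], "turn": 0}
    - {"linear": [0.34, -0.03, -0.05], "turn": 0}
    - {"linear": [0.46, -0.04, -0.05], "turn": 0}
    - {"linear": [0.58, -0.05, -0.05], "turn": 0}
    - {"linear": [0.7, -0.06, -0.05], "turn": 0}
    - {"linear": [0.82, -0.07, -0.05], "turn": 0}
    - {"linear": [0.94, -0.08, -0.05], "turn": 0}
    - {"linear": [1, -0.09, -0.05], "turn": 0}
    - {"linear": [1, -0.09, -0.05], "turn": 0}

```text
t: 5.85
eef_pos: [0.5038, 0.185, 0.3205]
tool_rot: [3.139, -0.001, 1.596]
wrist_force: [-0.3, -0.2, 0.3]
width: 0.0854
grip_force: 0.0
```

Call:
step_arm:
  steps:
    - {"linear": [0.1, 0, 0], "turn": 0.03}
    - {"linear": [0.2, 0, 0], "turn": 0.06}
    - {"linear": [0.28, 0, 0], "turn": 0.09}
    - {"linear": [0.3, 0, 0], "turn": 0.102}
    - {"linear": [0.3, 0, 0], "turn": 0.102}
    - {"linear": [0.3, 0, 0], "turn": 0.102}
    - {"linear": [0.3, 0, 0], "turn": 0.102}

```text
t: 6.55
eef_pos: [0.5024, 0.3009, 0.3197]
tool_rot: [3.141, -0.0, 1.271]
wrist_force: [-0.1, -0.2, 0.1]
width: 0.0857
grip_force: 0.0
```

```bash
python3 - <<'E'
from h import *
s=get_state();print(s['eef_pos'],s['tool_rot'],s['qd'].max(),s['wrist_force'])
c=cam('wrist');im=camera('wrist'); cv2.imwrite('pics/w4.png',im)
np.save('c3.npy',np.r_[c[1],c[2].ravel()])
for l,z in {'caddy':0,'caddy_tab':.129,'caddy_slot':.1,'spool':.004}.items():
    for o in place_of('wrist',l): print(l,round(o['p'],2),np.round(o['location']),np.round(atz(c,o['location'],z),4))
E
```

```text
[0.50236833 0.30087656 0.31969249] [ 3.14090242e+00 -2.34307590e-04  1.27069192e+00] 0.006364673441607668 [-0.13970166 -0.2282338   0.08925303]
caddy 0.9 [253. 154.] [0.4925 0.3016 0.    ]
caddy 0.76 [139. 188.] [0.2747 0.3048 0.    ]
caddy 0.18 [256. 168.] [0.4899 0.2763 0.    ]
caddy_tab 0.97 [255. 170.] [0.4974 0.3001 0.129 ]
caddy_tab 0.7 [ 76. 224.] [0.2333 0.2997 0.129 ]
caddy_slot 0.67 [100. 205.] [0.2581 0.312  0.1   ]
spool 0.91 [216.  79.] [0.4722 0.4362 0.004 ]
spool 0.76 [232. 140.] [0.4652 0.3359 0.004 ]
```

View pics/w4.png

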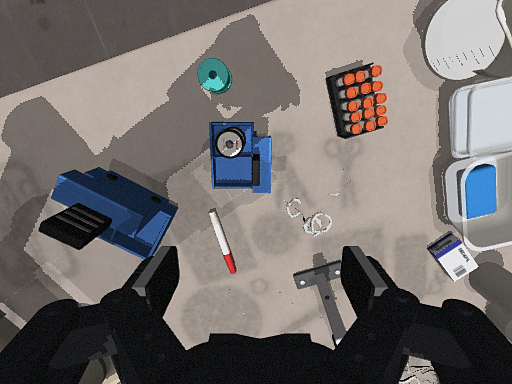

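```bash
python3 - <<'E'
from h import *
im=cv2.imread('pics/w4.png')
cv2.imwrite('pics/w4c.png',cv2.resize(im[110:205,195:285],None,fx=6,fy=6,interpolation=0))
E
```

```text
(no output)
```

View pics/w4c.png

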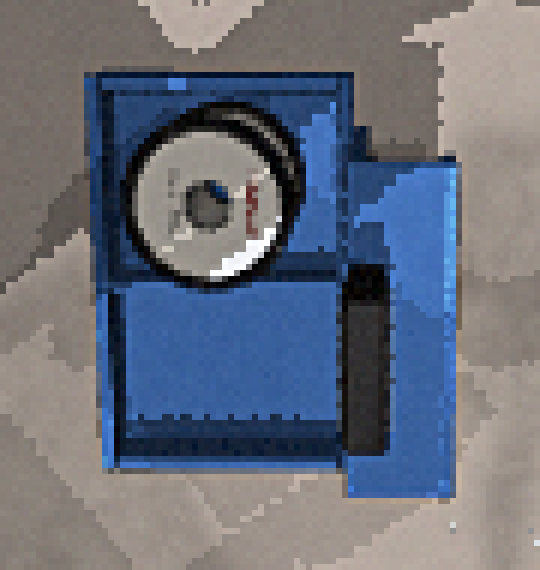

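```bash
python3 - <<'E'
from h import *
a=np.load('c3.npy'); c=(camera_info('wrist'),a[:3],a[3:].reshape(3,3))
q=lambda u,v,z: atz(c,(u/6+195-.5*0,v/6+110),z)
def yaw(A,B): d=A-B; return np.arctan2(-d[0],d[1])
A,B=q(457,163,.106),q(455,497,.106);print('strap',A,B,yaw(A,B),np.linalg.norm(A-B))
A,B=q(86,73,.03),q(104,470,.03);print('tray',yaw(A,B),np.linalg.norm(A-B))
A,B=q(388,300,.152),q(388,456,.152);print('tab',yaw(A,B),np.linalg.norm(A-B))
A,B=q(345,300,.152),q(343,456,.152);print('tab',yaw(A,B),np.linalg.norm(A-B))
print(q(366,378,.152))
print('tool y', yaw(c[2]@[0,1,0],np.zeros(3)))
t=q(366,378,.152); print(t-a[:3])
s=get_state(); T=R.from_euler('xyz',s['tool_rot']).as_matrix(); print(T.T@(t-s['eef_pos']))
E
```

```text
strap [0.53023738 0.33203578 0.106     ] [0.50726406 0.25614726 0.106     ] -0.2939544179045701 0.07928960423022306
tray -0.30744662365420494 0.11039351845905229
tab -0.3002164325150091 0.03318533220663453
tab -0.32062434615326346 0.03319088828404408
[0.49916761 0.30042638 0.152     ]
tool y -0.3008177772575779
[-0.02686202 -0.07350325 -0.34134661]
[-0.00196923 -0.00251869  0.16737751]
```

Sizes match: 80 mm strap, 110 mm tray, 33 mm tab, so it is the small caddy, with yaw -0.30. I'm going down to grasp.

Call:
step_arm:
  steps:
    - {"linear": [-0.005, -0.006, 0.1], "turn": 0}
    - {"linear": [-0.005, -0.006, 0.2], "turn": 0}
    - {"linear": [-0.005, -0.006, 0.3], "turn": 0}
    - {"linear": [-0.005, -0.006, 0.38], "turn": 0}
    - {"linear": [-0.005, -0.006, 0.44], "turn": 0}
    - {"linear": [-0.005, -0.006, 0.48], "turn": 0}
    - {"linear": [-0.005, -0.006, 0.505], "turn": 0}
    - {"linear": [-0.005, -0.006, 0.515], "turn": 0}
    - {"linear": [-0.005, -0.006, 0.515], "turn": 0}
    - {"linear": [-0.005, -0.006, 0.515], "turn": 0}

```text
t: 7.8
eef_pos: [0.4995, 0.301, 0.1141]
tool_rot: [3.14, -0.001, 1.271]
wrist_force: [0.0, 0.6, -0.5]
width: 0.0855
grip_force: 0.0
```

Call:
step_arm:
  steps:
    - {"linear": [0, 0, 0], "turn": 0}
    - {"linear": [0, 0, 0], "turn": 0}
    - {"linear": [0, 0, 0], "turn": 0}
    - {"linear": [0, 0, 0], "turn": 0}
    - {"linear": [0, 0, 0], "turn": 0}
    - {"linear": [0, 0, 0], "turn": 0}
    - {"linear": [0, 0, 0], "turn": 0}
    - {"linear": [0, 0, 0], "turn": 0}
    - {"linear": [0, 0, 0], "turn": 0}
    - {"linear": [0, 0, 0], "turn": 0}
  gripper: 0
  grip_force: 70

```text
t: 8.8
eef_pos: [0.4992, 0.3009, 0.1135]
tool_rot: [3.141, -0.0, 1.271]
wrist_force: [-1.0, -0.8, 5.1]
width: 0.0074
grip_force: 70.5
```

Call:
step_arm:
  steps:
    - {"linear": [0, 0, -0.005], "turn": 0}
    - {"linear": [0, 0, -0.015], "turn": 0}
    - {"linear": [0, 0, -0.03], "turn": 0}
    - {"linear": [0, 0, -0.055], "turn": 0}
    - {"linear": [0, 0, -0.09], "turn": 0}
    - {"linear": [0, 0, -0.13], "turn": 0}
    - {"linear": [0, 0, -0.17], "turn": 0}
    - {"linear": [0, 0, -0.2], "turn": 0}
    - {"linear": [0, 0, -0.21], "turn": 0}
    - {"linear": [0, 0, -0.21], "turn": 0}

```text
t: 9.8
eef_pos: [0.4992, 0.3009, 0.1976]
tool_rot: [3.141, -0.0, 1.271]
wrist_force: [1.2, 0.8, -3.7]
width: 0.0071
grip_force: 69.4
```

Call:
step_arm:
  steps:
    - {"linear": [0, 0, 0], "turn": 0}
    - {"linear": [0, 0, 0], "turn": 0}
    - {"linear": [0, 0, 0], "turn": 0}

```text
t: 10.1
eef_pos: [0.4989, 0.3007, 0.1966]
tool_rot: [-3.141, 0.001, 1.271]
wrist_force: [0.0, 0.1, -2.8]
width: 0.0074
grip_force: 69.4
```

```bash
python3 - <<'E'
from h import *
s=get_state();print(s)
im=camera('wrist'); im2=camera('scene')
cv2.imwrite('pics/g1.png',np.hstack([cv2.resize(im[60:300,150:370],(440,480)),cv2.resize(im2[110:230,160:250],(360,480),interpolation=2)]))
E
```

```text
{'t': 10.1, 'joints': array([ 3.39353477e-01,  4.40848581e-01,  1.20766755e+00, -3.16697054e-06,
        1.49421206e+00,  6.38888585e-01]), 'qd': array([-0.00047853, -0.00254265, -0.00378911,  0.00148125,  0.00168525,
        0.00167728]), 'effort': array([ 5.28311881e-03, -5.03632736e+01, -2.45721030e+01,  6.51814369e-02,
        7.58027821e-02, -1.10696817e-04]), 'eef_pos': array([0.49894575, 0.30073797, 0.19662225]), 'tool_rot': array([-3.14068297e+00,  6.79661230e-04,  1.27126177e+00]), 'wrist_force': array([ 0.02247426,  0.12778004, -2.78484509]), 'ft_torque': array([-0.0595976 , -0.08752645,  0.00839924]), 'grip_force': 69.43984866142273, 'width': 0.0073741576947228315}
```

View pics/g1.png

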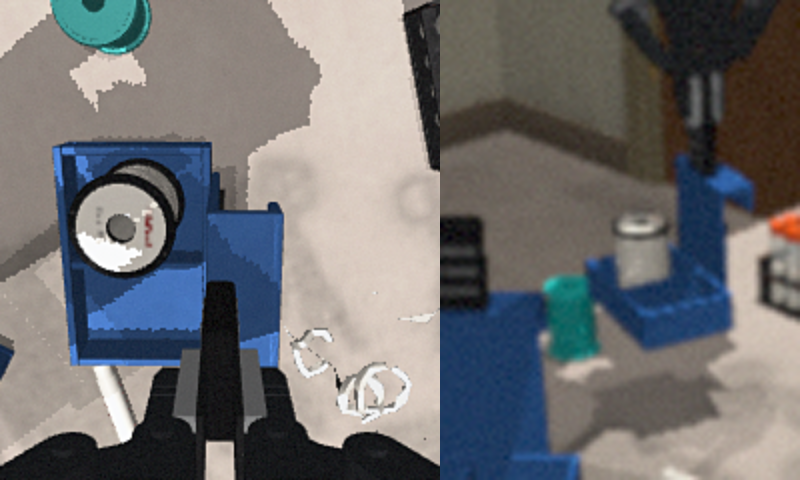

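Call:
step_arm:
  steps:
    - {"linear": [0, 0, -0.015], "turn": 0}
    - {"linear": [0, 0, -0.045], "turn": 0}
    - {"linear": [0, 0, -0.09], "turn": 0}
    - {"linear": [-0.01, 0.004, -0.145], "turn": 0}
    - {"linear": [-0.03, 0.012, -0.2], "turn": 0}
    - {"linear": [-0.06, 0.024, -0.255], "turn": -0.005}
    - {"linear": [-0.1, 0.04, -0.31], "turn": -0.015}
    - {"linear": [-0.145, 0.058, -0.355], "turn": -0.025}
    - {"linear": [-0.195, 0.078, -0.39], "turn": -0.035}
    - {"linear": [-0.25, 0.1, -0.41], "turn": -0.045}

```text
t: 11.2
eef_pos: [0.5078, 0.1929, 0.3637]
tool_rot: [3.138, -0.001, 1.415]
wrist_force: [0.1, 0.8, -3.5]
width: 0.0071
grip_force: 69.4
```

```bash
cat > go.py <<'E'
from h import *
import sys
t=np.array([float(v) for v in sys.argv[1:4]]); ya=float(sys.argv[4])
s=get_state(); T=R.from_euler('xyz',s['tool_rot']).as_matrix()
y=T[:,1]; cur=np.arctan2(y[1],y[0])
print(s['t'],s['eef_pos'],'linear',np.round(T.T@(t-s['eef_pos'])/.4,4),'turn',round(-(ya-cur)/np.pi,4),s['wrist_force'].round(2),s['ft_torque'].round(3))
E
python3 go.py .5443 -.2093 .36 .03
```

```text
11.2 [0.50780396 0.19287342 0.36374166] linear [-0.979   0.2466  0.0091] turn -0.0593 [ 0.08  0.85 -3.5 ] [ 0.007 -0.1    0.001]
```

Call:
step_arm:
  steps:
    - {"linear": [-0.06, 0.015, 0], "turn": -0.01}
    - {"linear": [-0.13, 0.033, 0], "turn": -0.02}
    - {"linear": [-0.2, 0.05, 0], "turn": -0.03}
    - {"linear": [-0.28, 0.07, 0], "turn": -0.04}
    - {"linear": [-0.36, 0.09, 0], "turn": -0.05}
    - {"linear": [-0.44, 0.11, 0], "turn": -0.055}
    - {"linear": [-0.52, 0.13, 0], "turn": -0.059}
    - {"linear": [-0.59, 0.148, 0], "turn": -0.059}
    - {"linear": [-0.66, 0.166, 0], "turn": -0.059}
    - {"linear": [-0.72, 0.181, 0], "turn": -0.059}

```text
t: 12.2
eef_pos: [0.5339, -0.1038, 0.3624]
tool_rot: [3.14, 0.001, 1.597]
wrist_force: [0.0, -0.0, -3.9]
width: 0.0072
grip_force: 69.5
```

```bash
python3 go.py .5443 -.2093 .30 .03
```

```text
12.2 [ 0.53386542 -0.10378437  0.36236809] linear [-0.2643  0.0189  0.1561] turn -0.0011 [ 0.   -0.04 -3.91] [ 0.068 -0.141  0.003]
```

Call:
step_arm:
  steps:
    - {"linear": [-0.055, 0.003, 0.0], "turn": 0}
    - {"linear": [-0.105, 0.006, 0.01], "turn": 0}
    - {"linear": [-0.15, 0.01, 0.03], "turn": 0}
    - {"linear": [-0.19, 0.013, 0.06], "turn": 0}
    - {"linear": [-0.225, 0.016, 0.09], "turn": -0.001}
    - {"linear": [-0.25, 0.018, 0.12], "turn": -0.001}
    - {"linear": [-0.262, 0.019, 0.145], "turn": -0.001}
    - {"linear": [-0.264, 0.019, 0.156], "turn": -0.001}
    - {"linear": [-0.264, 0.019, 0.156], "turn": -0.001}
    - {"linear": [-0.264, 0.019, 0.156], "turn": -0.001}

```text
t: 13.2
eef_pos: [0.5446, -0.2072, 0.2994]
tool_rot: [3.141, 0.0, 1.602]
wrist_force: [0.2, -0.3, -3.8]
width: 0.007
grip_force: 69.4
```

```bash
python3 go.py .5443 -.2093 .21 .03; python3 - <<'E'
from h import *
im=camera('wrist'); im2=camera('scene')
cv2.imwrite('pics/g2.png',np.hstack([cv2.resize(im[60:300,150:370],(440,480)),cv2.resize(im2[130:250,350:440],(360,480),interpolation=2)]))
E
```

```text
13.2 [ 0.54460401 -0.20720842  0.29941075] linear [-0.0051 -0.0011  0.2235] turn 0.0003 [ 0.24 -0.34 -3.81] [-0.072 -0.101 -0.024]
```

View pics/g2.png

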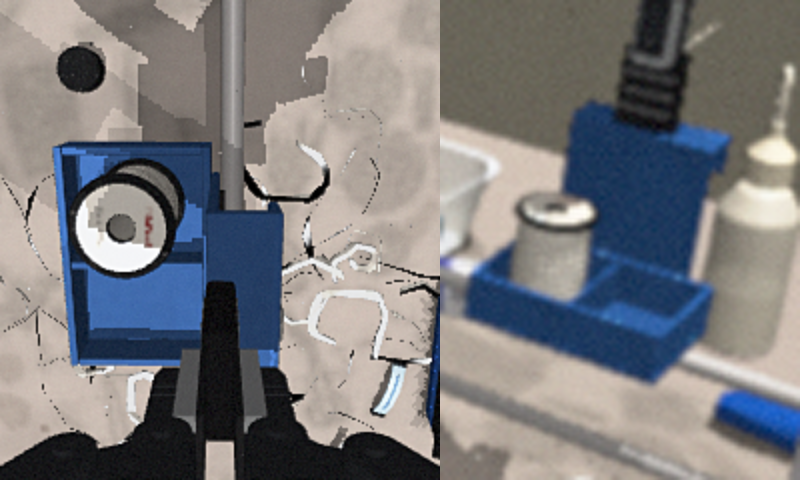

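Call:
step_arm:
  steps:
    - {"linear": [-0.003, -0.001, 0.02], "turn": 0}
    - {"linear": [-0.005, -0.001, 0.055], "turn": 0}
    - {"linear": [-0.005, -0.001, 0.1], "turn": 0}
    - {"linear": [-0.005, -0.001, 0.145], "turn": 0}
    - {"linear": [-0.005, -0.001, 0.185], "turn": 0}
    - {"linear": [-0.005, -0.001, 0.21], "turn": 0}
    - {"linear": [-0.005, -0.001, 0.225], "turn": 0}
    - {"linear": [-0.005, -0.001, 0.23], "turn": 0}
    - {"linear": [-0.005, -0.001, 0.23], "turn": 0}
    - {"linear": [-0.005, -0.001, 0.23], "turn": 0}

```text
t: 14.3
eef_pos: [0.5444, -0.2099, 0.2075]
tool_rot: [3.141, 0.001, 1.601]
wrist_force: [0.4, 0.6, -4.2]
width: 0.0077
grip_force: 69.4
```

Call:
step_arm:
  steps:
    - {"linear": [0, 0, 0.005], "turn": 0}
    - {"linear": [0, 0, 0.01], "turn": 0}
    - {"linear": [0, 0, 0.015], "turn": 0}
    - {"linear": [0, 0, 0.02], "turn": 0}
    - {"linear": [0, 0, 0.025], "turn": 0}
    - {"linear": [0, 0, 0.025], "turn": 0}
    - {"linear": [0, 0, 0.025], "turn": 0}

```text
t: 15.0
eef_pos: [0.5441, -0.2097, 0.1968]
tool_rot: [3.142, -0.0, 1.601]
wrist_force: [0.9, -0.0, -3.4]
width: 0.0067
grip_force: 69.4
```

```bash
python3 go.py .5443 -.2093 .1795 .03
```

```text
15.0 [ 0.54412347 -0.20971159  0.19681465] linear [0.001  0.0005 0.0433] turn 0.0001 [ 0.92 -0.01 -3.36] [ 0.006 -0.054 -0.033]
```

Call:
step_arm:
  steps:
    - {"linear": [0, 0, 0.005], "turn": 0}
    - {"linear": [0, 0, 0.01], "turn": 0}
    - {"linear": [0, 0, 0.015], "turn": 0}
    - {"linear": [0, 0, 0.02], "turn": 0}
    - {"linear": [0, 0, 0.025], "turn": 0}
    - {"linear": [0, 0, 0.025], "turn": 0}
    - {"linear": [0, 0, 0.025], "turn": 0}

```text
t: 15.7
eef_pos: [0.5441, -0.2097, 0.1868]
tool_rot: [-3.141, -0.0, 1.601]
wrist_force: [0.2, -0.7, -3.9]
width: 0.0073
grip_force: 69.4
```

```bash
python3 go.py .5443 -.2093 .1795 .03
```

```text
15.7 [ 0.5440669  -0.2097088   0.18677099] linear [0.001  0.0006 0.0182] turn 0.0001 [ 0.19 -0.66 -3.91] [-0.022 -0.049  0.051]
```

Call:
step_arm:
  steps:
    - {"linear": [0, 0, 0.0025], "turn": 0}
    - {"linear": [0, 0, 0.005], "turn": 0}
    - {"linear": [0, 0, 0.0075], "turn": 0}
    - {"linear": [0, 0, 0.01], "turn": 0}
    - {"linear": [0, 0, 0.0125], "turn": 0}
    - {"linear": [0, 0, 0.0125], "turn": 0}
    - {"linear": [0, 0, 0.0125], "turn": 0}

```text
t: 16.4
eef_pos: [0.544, -0.2097, 0.1818]
tool_rot: [-3.141, -0.0, 1.601]
wrist_force: [-0.2, -0.3, -4.0]
width: 0.0073
grip_force: 69.4
```

```bash
python3 go.py .5443 -.2093 .1795 .03
```

```text
16.4 [ 0.54403726 -0.20969761  0.18175115] linear [0.001  0.0007 0.0056] turn 0.0001 [-0.17 -0.29 -3.99] [ 0.026 -0.002  0.013]
```

Call:
step_arm:
  steps:
    - {"linear": [0, 0, 0.001], "turn": 0}
    - {"linear": [0, 0, 0.002], "turn": 0}
    - {"linear": [0, 0, 0.003], "turn": 0}
    - {"linear": [0, 0, 0.004], "turn": 0}
    - {"linear": [0, 0, 0.004], "turn": 0}
    - {"linear": [0, 0, 0.004], "turn": 0}

```text
t: 17.0
eef_pos: [0.5441, -0.2097, 0.1802]
tool_rot: [-3.142, -0.0, 1.601]
wrist_force: [0.6, -0.3, -4.0]
width: 0.0071
grip_force: 69.4
```

Call:
step_arm:
  steps:
    - {"linear": [0, 0, 0.001], "turn": 0}
    - {"linear": [0, 0, 0.002], "turn": 0}
    - {"linear": [0, 0, 0.0025], "turn": 0}
    - {"linear": [0, 0, 0.0025], "turn": 0}

```text
t: 17.4
eef_pos: [0.5441, -0.2097, 0.1795]
tool_rot: [3.141, 0.0, 1.601]
wrist_force: [-2.2, -0.1, -0.1]
width: 0.0071
grip_force: 69.9
```

```bash
python3 go.py .5443 -.2093 .1795 .03
```

```text
17.4 [ 0.54414225 -0.20973362  0.17952941] linear [0.0011 0.0004 0.0001] turn 0.0001 [-2.21 -0.07 -0.11] [0.001 0.18  0.011]
```

Call:
step_arm:
  steps:
    - {"linear": [0.0, 0, -0.001], "turn": 0}
    - {"linear": [0.008, 0, -0.001], "turn": 0}
    - {"linear": [0.025, 0, -0.001], "turn": 0}
    - {"linear": [0.05, 0, -0.001], "turn": 0}
    - {"linear": [0.08, 0, -0.001], "turn": 0}
    - {"linear": [0.11, 0, -0.001], "turn": 0}
    - {"linear": [0.135, 0, -0.001], "turn": 0}
    - {"linear": [0.155, 0, -0.001], "turn": 0}
    - {"linear": [0.168, 0, -0.001], "turn": 0}
    - {"linear": [0.175, 0, -0.001], "turn": 0}

```text
t: 18.4
eef_pos: [0.542, -0.1392, 0.1796]
tool_rot: [-3.142, -0.0, 1.602]
wrist_force: [-1.6, -3.5, 0.4]
width: 0.0071
grip_force: 70.0
```

Call:
step_arm:
  steps:
    - {"linear": [0.005, 0, 0], "turn": 0}
    - {"linear": [0.01, 0, 0], "turn": 0}
    - {"linear": [0.015, 0, 0], "turn": 0}
    - {"linear": [0.02, 0, 0], "turn": 0}

```text
t: 18.8
eef_pos: [0.5418, -0.1319, 0.1796]
tool_rot: [3.141, 0.0, 1.601]
wrist_force: [0.5, -3.4, 0.5]
width: 0.0072
grip_force: 69.9
```

```bash
python3 go.py .5414 -.1154 .1795 .03
```

```text
18.8 [ 0.54181225 -0.131858    0.179645  ] linear [0.0412 0.0002 0.0004] turn -0.0 [ 0.49 -3.44  0.46] [-0.553 -0.009 -0.008]
```

Call:
step_arm:
  steps:
    - {"linear": [0, 0, -0.0008], "turn": 0}
    - {"linear": [0.003, 0, -0.0008], "turn": 0}
    - {"linear": [0.006, 0, -0.0008], "turn": 0}
    - {"linear": [0.01, 0, -0.0008], "turn": 0}
    - {"linear": [0.014, 0, -0.0008], "turn": 0}
    - {"linear": [0.018, 0, -0.0008], "turn": 0}
    - {"linear": [0.02, 0, -0.0008], "turn": 0}

```text
t: 19.5
eef_pos: [0.5414, -0.1234, 0.1798]
tool_rot: [-3.141, -0.0, 1.601]
wrist_force: [-0.2, 1.1, -4.1]
width: 0.0071
grip_force: 69.4
```

Call:
step_arm:
  steps:
    - {"linear": [0.003, 0, 0], "turn": 0}
    - {"linear": [0.006, 0, 0], "turn": 0}
    - {"linear": [0.0075, 0, 0], "turn": 0}

```text
t: 19.8
eef_pos: [0.5414, -0.1206, 0.1799]
tool_rot: [-3.142, -0.0, 1.601]
wrist_force: [0.6, -1.2, -4.3]
width: 0.0071
grip_force: 69.4
```

```bash
python3 go.py .5414 -.1154 .1795 .03
```

```text
19.8 [ 0.54138015 -0.1206115   0.17990988] linear [0.013  0.0004 0.001 ] turn 0.0001 [ 0.58 -1.18 -4.29] [-0.121 -0.022  0.017]
```

Call:
step_arm:
  steps:
    - {"linear": [0.003, 0, 0], "turn": 0}
    - {"linear": [0.006, 0, 0], "turn": 0}
    - {"linear": [0.0075, 0, 0], "turn": 0}
    - {"linear": [0.0075, 0, 0], "turn": 0}

```text
t: 20.2
eef_pos: [0.5413, -0.1177, 0.1799]
tool_rot: [3.142, 0.0, 1.601]
wrist_force: [-0.2, -0.0, -3.8]
width: 0.0074
grip_force: 69.4
```

Call:
step_arm:
  steps:
    - {"linear": [0.003, 0, 0], "turn": 0}
    - {"linear": [0.005, 0, 0], "turn": 0}
    - {"linear": [0.005, 0, 0], "turn": 0}

```text
t: 20.5
eef_pos: [0.5413, -0.1156, 0.1799]
tool_rot: [3.142, -0.0, 1.601]
wrist_force: [-0.4, -0.0, -4.0]
width: 0.0073
grip_force: 69.4
```

Call:
step_arm:
  steps:
    - {"linear": [0.003, 0, 0], "turn": 0}
    - {"linear": [0.005, 0, 0], "turn": 0}
    - {"linear": [0.005, 0, 0], "turn": 0}

```text
t: 20.8
eef_pos: [0.5412, -0.1136, 0.1799]
tool_rot: [-3.142, -0.0, 1.601]
wrist_force: [0.2, -1.1, -4.9]
width: 0.0076
grip_force: 69.4
```

```bash
python3 go.py .5414 -.1154 .1795 .03
```

```text
20.8 [ 0.54119631 -0.11363974  0.17991123] linear [-0.0044  0.0004  0.001 ] turn 0.0001 [ 0.16 -1.08 -4.88] [-0.031 -0.008  0.033]
```

Call:
step_arm:
  steps:
    - {"linear": [0.0025, 0, 0], "turn": 0}
    - {"linear": [0.005, 0, 0], "turn": 0}
    - {"linear": [0.005, 0, 0], "turn": 0}

```text
t: 21.1
eef_pos: [0.5412, -0.1118, 0.18]
tool_rot: [3.141, 0.0, 1.601]
wrist_force: [-0.1, -1.1, -4.1]
width: 0.0077
grip_force: 69.5
```

```bash
python3 go.py .5414 -.1154 .1795 .03
```

```text
21.1 [ 0.54116635 -0.11178365  0.18001201] linear [-0.0091  0.0003  0.0013] turn 0.0001 [-0.06 -1.13 -4.06] [-0.272  0.019 -0.005]
```

Call:
step_arm:
  steps:
    - {"linear": [0.0025, 0, 0], "turn": 0}
    - {"linear": [0.0025, 0, 0], "turn": 0}

```text
t: 21.3
eef_pos: [0.5411, -0.1108, 0.18]
tool_rot: [3.141, 0.0, 1.601]
wrist_force: [-1.3, -2.2, -3.8]
width: 0.0075
grip_force: 69.5
```

```bash
python3 go.py .5414 -.1154 .1795 .03
```

```text
21.3 [ 0.54114319 -0.11082722  0.18001751] linear [-0.0114  0.0003  0.0013] turn 0.0001 [-1.31 -2.16 -3.79] [-0.359  0.019 -0.019]
```

Call:
step_arm:
  steps:
    - {"linear": [0.001, 0, 0.0005], "turn": 0}
    - {"linear": [0.001, 0, 0.001], "turn": 0}
    - {"linear": [0.001, 0, 0.0013], "turn": 0}
    - {"linear": [0.001, 0, 0.0015], "turn": 0}
    - {"linear": [0.001, 0, 0.0015], "turn": 0}

```text
t: 21.8
eef_pos: [0.5412, -0.1106, 0.1796]
tool_rot: [3.141, 0.001, 1.601]
wrist_force: [-0.9, -2.9, 0.6]
width: 0.0076
grip_force: 69.9
```

```bash
python3 go.py .5411 -.1104 .1795 .03; sed -n 1,1p /dev/null
```

```text
21.8 [ 0.54122101 -0.11058997  0.17959895] linear [ 0.0005 -0.0003  0.0002] turn 0.0001 [-0.94 -2.86  0.63] [-0.579  0.047 -0.005]
```

Call:
step_arm:
  steps:
    - {"linear": [0, 0, 0], "turn": 0}
    - {"linear": [0, 0, 0], "turn": 0}
    - {"linear": [0, 0, 0], "turn": 0}
  grip_force: 40

```text
t: 22.1
eef_pos: [0.5412, -0.1106, 0.1796]
tool_rot: [3.141, 0.001, 1.601]
wrist_force: [-1.4, -4.6, 2.2]
width: 0.0071
grip_force: 70.1
```

Call:
step_arm:
  steps:
    - {"linear": [0, 0, 0], "turn": 0}
    - {"linear": [0, 0, 0], "turn": 0}
    - {"linear": [0, 0, 0], "turn": 0}
    - {"linear": [0, 0, 0], "turn": 0}
  grip_force: 20

```text
t: 22.5
eef_pos: [0.5412, -0.1106, 0.1796]
tool_rot: [3.141, 0.001, 1.601]
wrist_force: [-1.3, -5.3, 3.8]
width: 0.0073
grip_force: 70.3
```

```bash
python3 go.py .5411 -.1104 .1795 .03
```

```text
22.5 [ 0.54121271 -0.11057765  0.17957149] linear [ 0.0005 -0.0003  0.0002] turn 0.0001 [-1.31 -5.27  3.78] [-0.921  0.15   0.018]
```

Call:
step_arm:
  steps:
    - {"linear": [0, 0, 0], "turn": 0}
    - {"linear": [0, 0, 0], "turn": 0}
    - {"linear": [0, 0, 0], "turn": 0}
    - {"linear": [0, 0, 0], "turn": 0}
  gripper: 0.09

```text
t: 22.9
eef_pos: [0.5412, -0.1105, 0.1795]
tool_rot: [3.141, 0.0, 1.601]
wrist_force: [-1.2, -4.5, 3.8]
width: 0.0077
grip_force: 54.2
```

```bash
python3 go.py .5411 -.1104 .1795 .03
```

```text
22.9 [ 0.54120615 -0.11053403  0.17949815] linear [ 0.0003 -0.0003 -0.    ] turn 0.0001 [-1.17 -4.45  3.8 ] [-0.813  0.192  0.049]
```

Call:
step_arm:
  steps:
    - {"linear": [0, 0, -0.0003], "turn": 0}
    - {"linear": [0, 0, -0.0003], "turn": 0}
    - {"linear": [0, 0, -0.0003], "turn": 0}
  gripper: 0.1

```text
t: 23.2
eef_pos: [0.5412, -0.1105, 0.1795]
tool_rot: [3.141, 0.0, 1.601]
wrist_force: [-0.6, -4.7, 2.6]
width: 0.0087
grip_force: 34.5
```

```bash
python3 go.py .5411 -.1104 .1795 .03
```

```text
23.2 [ 0.54115945 -0.11045389  0.17948751] linear [ 0.0001 -0.0001 -0.    ] turn 0.0001 [-0.62 -4.68  2.61] [-0.872  0.081  0.01 ]
```

Call:
step_arm:
  steps:
    - {"linear": [0, 0, -0.0003], "turn": 0}
    - {"linear": [0, 0, -0.0003], "turn": 0}
    - {"linear": [0, 0, -0.0003], "turn": 0}
  gripper: 0.11

```text
t: 23.5
eef_pos: [0.5411, -0.1103, 0.1794]
tool_rot: [-3.141, -0.0, 1.601]
wrist_force: [0.4, -4.9, 1.0]
width: 0.0091
grip_force: 14.4
```

```bash
python3 go.py .5411 -.1104 .1795 .03
```

```text
23.5 [ 0.54110943 -0.11030138  0.17942917] linear [-0.0002 -0.     -0.0002] turn 0.0001 [ 0.42 -4.92  1.01] [-0.775 -0.045  0.038]
```

Call:
step_arm:
  steps:
    - {"linear": [-0.0005, 0, 0], "turn": 0}
    - {"linear": [-0.001, 0, 0], "turn": 0}
    - {"linear": [-0.001, 0, 0], "turn": 0}

```text
t: 23.8
eef_pos: [0.5411, -0.1104, 0.1794]
tool_rot: [-3.141, -0.001, 1.601]
wrist_force: [0.5, -2.9, 0.1]
width: 0.0095
grip_force: 14.3
```

```bash
python3 go.py .5411 -.1104 .1795 .03
```

```text
23.8 [ 0.54108989 -0.11044034  0.17942971] linear [ 0.0001  0.     -0.0002] turn 0.0002 [ 0.46 -2.86  0.06] [-0.435 -0.137  0.033]
```

Call:
step_arm:
  steps:
    - {"linear": [0, 0, 0], "turn": 0}
    - {"linear": [0, 0, 0], "turn": 0}
    - {"linear": [0, 0, 0], "turn": 0}
  gripper: 0.118

```text
t: 24.1
eef_pos: [0.541, -0.1104, 0.1795]
tool_rot: [-3.141, -0.001, 1.601]
wrist_force: [0.0, -0.5, -0.8]
width: 0.0098
grip_force: 0.0
```

```bash
python3 go.py .5411 -.1104 .1795 .03
```

```text
24.1 [ 0.54099605 -0.11035428  0.17949311] linear [-0.0001  0.0003 -0.    ] turn 0.0002 [ 0.02 -0.53 -0.78] [0.024 0.029 0.039]
```

Call:
step_arm:
  steps:
    - {"linear": [0, 0, 0], "turn": 0}
    - {"linear": [0, 0, 0], "turn": 0}
    - {"linear": [0, 0, 0], "turn": 0}
  gripper: 0.15

```text
t: 24.4
eef_pos: [0.5411, -0.1107, 0.1796]
tool_rot: [-3.142, -0.0, 1.601]
wrist_force: [0.4, 0.7, 0.2]
width: 0.0127
grip_force: 0.0
```

Call:
step_arm:
  steps:
    - {"linear": [0, 0, 0], "turn": 0}
    - {"linear": [0, 0, 0], "turn": 0}
    - {"linear": [0, 0, 0], "turn": 0}
    - {"linear": [0, 0, 0], "turn": 0}
    - {"linear": [0, 0, 0], "turn": 0}
  gripper: 0.5

```text
t: 24.9
eef_pos: [0.5411, -0.1108, 0.1796]
tool_rot: [-3.142, 0.0, 1.601]
wrist_force: [-0.1, 0.3, 0.3]
width: 0.0427
grip_force: 0.0
```

```bash
python3 - <<'E'
from h import *
s=get_state();print(s['t'],s['wrist_force'],s['width'])
u=np.array([-.03,1,0]); x=np.array([1,.03,0]); O=np.array([.552,-.149,0])
org=O-.0125*x+.0375*u
for n in ['scene','top']:
    im=camera(n); cv2.imwrite(f'pics/f_{n}.png',im); c=cam(n)
    for l,p in {'caddy':(0,0,.066),'caddy_tab':(.003,0,.195),'caddy_slot':(.011,0,.166),'spool':(-.038,.025,.07)}.items():
        X=org+p[0]*x+p[1]*u+[0,0,p[2]]
        print(n,l,'exp',proj(c,X).round(1),[(round(o['p'],2),np.round(o['location'],1)) for o in place_of(n,l)])
E
```

```text
24.9 [-0.11726925  0.29166935  0.26220273] 0.04271805757142027
scene caddy exp [348.7 233.9] [(0.71, array([349.1, 235.4])), (0.6, array([169.5, 232.6]))]
scene caddy_tab exp [355.2 188.4] [(0.84, array([163.3, 177.7])), (0.66, array([352., 187.]))]
scene caddy_slot exp [355.4 197.8] [(0.72, array([351.9, 196.3])), (0.61, array([165.4, 186.4]))]
scene spool exp [332.6 235.2] [(0.94, array([330.1, 235.2])), (0.73, array([191.7, 196. ]))]
top caddy exp [354.  173.3] [(0.84, array([355.3, 170.4])), (0.67, array([207. , 265.6]))]
top caddy_tab exp [366.9 166.5] [(0.7, array([364.1, 168.6])), (0.59, array([192.6, 273.4]))]
top caddy_slot exp [363.5 164.8] [(0.92, array([196.1, 269.8])), (0.76, array([363.2, 167.9])), (0.75, array([365.5, 166.1]))]
top spool exp [346. 187.] [(0.82, array([166.7, 201.3])), (0.7, array([345.1, 187.2]))]
```

Call:
step_arm:
  steps:
    - {"linear": [0, 0, 0], "turn": 0}
    - {"linear": [0, 0, 0], "turn": 0}
    - {"linear": [0, 0, -0.01], "turn": 0}
    - {"linear": [0, 0, -0.04], "turn": 0}
    - {"linear": [0, 0, -0.09], "turn": 0}
    - {"linear": [0, 0, -0.15], "turn": 0}
    - {"linear": [0, 0, -0.22], "turn": 0}
    - {"linear": [0, 0, -0.28], "turn": 0}
    - {"linear": [0, 0, -0.3], "turn": 0}
    - {"linear": [0, 0, -0.3], "turn": 0}
  gripper: 0.8

```text
t: 26.4
eef_pos: [0.5413, -0.1108, 0.3002]
tool_rot: [3.14, 0.001, 1.601]
wrist_force: [0.1, 0.0, 0.2]
width: 0.0683
grip_force: 0.0
```

Call:
step_arm:
  steps:
    - {"linear": [0, 0, 0], "turn": 0}
    - {"linear": [0, 0, 0], "turn": 0}
    - {"linear": [0, 0, 0], "turn": 0}

```text
t: 26.7
eef_pos: [0.5409, -0.1107, 0.2986]
tool_rot: [-3.14, -0.001, 1.601]
wrist_force: [0.5, 0.6, -0.0]
width: 0.0683
grip_force: 0.0
```

```bash
python3 - <<'E'
from h import *
s=get_state();print(s['t'],s['eef_pos'],s['wrist_force'],s['width'])
c=cam('wrist'); im=camera('wrist'); cv2.imwrite('pics/w9.png',im)
im2=camera('wrist'); print('diff',np.abs(im.astype(int)-im2).mean())
u=np.array([-.03,1,0]); x=np.array([1,.03,0]); O=np.array([.552,-.149,0])
def rk(px,z):
    d=atz(c,px,z)-O; return np.round([d@x,d@u],4)
b=cv2.cvtColor(im,cv2.COLOR_BGR2HSV)
m=((b[...,0]>100)&(b[...,0]<125)&(b[...,1]>120)).astype(np.uint8)
n,_,st,_=cv2.connectedComponentsWithStats(m); 
for q in st[1:]:
    if q[4]>300: print('blue',q)
m=(((b[...,0]<8)|(b[...,0]>172))&(b[...,1]>130)&(b[...,2]>50)).astype(np.uint8)
n,_,st,_=cv2.connectedComponentsWithStats(m)
for q in st[1:]:
    if q[4]>5: print('red',q,rk((q[0]+q[2]/2,q[1]+q[3]),.16),rk((q[0]+q[2]/2,q[1]),.173))
for l,z in {'caddy_tab':.195,'spool':.07,'caddy_slot':.166,'caddy':.066}.items():
    print(l,[(round(o['p'],2),rk(o['location'],z)) for o in place_of('wrist',l)])
o=O-.0125*x+.0375*u
for n_,p in {'strapL':(.011,.04,.172),'strapLb':(.024,.04,.172),'strapRb':(.024,-.04,.172),'trayFL':(-.074,.055,.096),'trayFR':(-.074,-.055,.096),'tabtop':(.003,0,.218)}.items():
    print(n_,proj(c,o+p[0]*x+p[1]*u+[0,0,p[2]]).round(1))
E
```

```text
26.7 [ 0.54087706 -0.11066628  0.29858797] [ 0.54169953  0.64025289 -0.01739886] 0.06825200613592802
diff 3.7944810655381946
blue [ 467    0   44   35 1269]
blue [405  57  44  23 332]
blue [ 202  125   78   89 4146]
blue [ 363  216   34   56 1232]
red [150   0  10  16 142] [-0.1109  0.2001] [-0.1052  0.2094]
red [256 139  23   5  96] [-0.0001  0.0764] [-0.0005  0.0833]
caddy_tab [(0.86, array([-0.005,  0.036]))]
spool [(0.68, array([-0.0475,  0.0581])), (0.64, array([-0.01  , -0.0022])), (0.27, array([-0.015 ,  0.0406]))]
caddy_slot [(0.56, array([-0.0021,  0.0398]))]
caddy [(0.92, array([-0.0144,  0.0409]))]
strapL [266.5 144.3]
strapLb [278.7 144.3]
strapRb [277.3 214.5]
trayFL [200.3 125.4]
trayFR [205.2 204.9]
tabtop [258.9 192.9]
```

Call:
step_arm:
  steps:
    - {"linear": [0, 0, 0], "turn": 0}
    - {"linear": [0, 0, 0], "turn": 0}
    - {"linear": [0, 0, 0], "turn": 0}
    - {"linear": [0, 0, 0], "turn": 0}
    - {"linear": [0, 0, 0], "turn": 0}
    - {"linear": [0, 0, 0], "turn": 0}
    - {"linear": [0, 0, 0], "turn": 0}
    - {"linear": [0, 0, 0], "turn": 0}
    - {"linear": [0, 0, 0], "turn": 0}
    - {"linear": [0, 0, 0], "turn": 0}

```text
t: 28.0
eef_pos: [0.5411, -0.1107, 0.2996]
tool_rot: [3.142, 0.0, 1.601]
wrist_force: [1.1, -0.1, -0.7]
width: 0.0684
grip_force: 0.0
```

```bash
python3 - <<'E'
from h import *
im=camera('wrist'); b=cv2.cvtColor(im,cv2.COLOR_BGR2HSV)
for m in (((b[...,0]>100)&(b[...,0]<125)&(b[...,1]>120)),((b[...,0]<8)|(b[...,0]>172))&(b[...,1]>130)&(b[...,2]>50)):
    st=cv2.connectedComponentsWithStats(m.astype(np.uint8))[2]; print([q.tolist() for q in st[1:] if q[4]>60])
print(im[136:150,260].tolist())
s=get_state(); print(s['eef_pos'],s['t'])
i0=cv2.imread('pics/f_scene.png'); i1=camera('scene'); print(cv2.phaseCorrelate(np.float32(i0[200:250,315:365].mean(2)),np.float32(i1[200:250,315:365].mean(2))))
E
```

```text
[[466, 0, 44, 35, 1268], [404, 57, 44, 22, 328], [202, 125, 77, 89, 4075], [363, 216, 33, 55, 1226]]
[[149, 0, 10, 15, 130], [255, 139, 23, 5, 96]]
[[26, 26, 25], [63, 64, 65], [101, 102, 98], [20, 21, 32], [18, 19, 99], [27, 30, 114], [27, 34, 118], [21, 22, 111], [80, 49, 14], [93, 54, 28], [89, 58, 34], [85, 50, 30], [87, 52, 31], [87, 52, 30]]
[ 0.54110106 -0.11077201  0.29957308] 28.05
((-0.14219580457087488, -0.10255959522245206), 0.856422759628296)
```

Red flange and blue hook are directly adjacent in the picture, and nothing has moved over the last second. I'm handing in.

```bash
python3 -c "
from station import *
print(sign_off())"
```

```text
the job is handed in; nothing more can be done
None
```

The small blue caddy now hangs level and still on the upper bar, its hook against the red flange (kept about 3–4 mm pressed in) and the white spool in place; the job is handed in.

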